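# Fit-test the drying-rack end sleeves on their rods and put the misfit in the drawer

### The arm

A 6-joint arm with a two-finger parallel gripper is mounted at the origin on the work surface. World frame = base frame: x ahead of the robot, y to its left, z up, the work surface at z = 0. Lengths are in mm, angles in rad, forces in N, time in s.
With the tool pointing down it reaches from about 350 to 975 mm from the base axis. Payload 7.1 kg.
Tool frame: the origin (TCP) lies at the very end of the fingers, on their centre line; the grasp point (between the pads) lies 19 mm behind it; z points along the fingers, y is the line along which they close (so a half turn about z gives the same grasp; the last joint's range is limited). The gripper opens to 88 mm and grips with 3 to 60 N. Pads are 20 mm wide; open, the fingers measure 115 mm over their backs; the gripper's body (75 mm by 178 mm) begins 61 mm behind the grasp point.
Start: joints at [-1.159, 0.423, 1.63, -0, 1.089, -0.019], TCP at [261.013, -567.87, 222.675] pointing down, gripper open.
Joint ranges: [-3, 3], [-0.9, 2.11], [0.09, 2.58], [-1.31, 4.45], [0.11, 2.69], [-2.54, 2.54]. Speed limits (rad/s): [2.39, 2.39, 3.01, 3.14, 3.14, 3.14].

### API

Orientations are given as a rotation vector (axis times angle).
In Python, from workcell import ctrl, optics gives the robot as it stands.
- The arm moves only by the shell command python3 -m jog 'ROWS'. ROWS is JSON, a list of rows, each a list of 7 numbers: the shift along the tool's x, y, z in units of 40 mm (1.0 is 40 mm), then the turn, a rotation vector about the tool's x, y, z in units of 6 degrees (1.0 is 6 degrees), then the opening, from 0 (shut) to 1 (fully open). A call has 1 to 20 rows; each row shifts and turns the commanded pose from where the row before left it, along the tool's axes as they then stand; what a row does not reach is not made up. A row lasts 1/10 s, in which the tool goes at most 50 mm and 8.59 degrees, less where a joint would pass 70% of its speed; a pose out of reach is approached as far as the arm can. A call is refused whole if a number of a shift passes 1 or a number of a turn 1, either way. A call with a gripper value outside its range is refused whole. The fingers move at their own pace and stop on an object; the grip force is fixed at half the most. Time passes only in rows, so rows that do not move let the fingers close. It gives the time, the measured TCP pose, the force, the opening and the grip force at its end, in the units of the state.
- ctrl.get_obs(): the state, without advancing time (a new reading comes with each control period).
- optics.get_image(name): name is "side" or "top" or "wrist"; returns the picture (400x640x3 uint8, red, green, blue); there is no depth.
- optics.camera_model(name): a dict with "fov_y" (degrees; the focal length in pixels is half the picture's height over the tangent of half this angle, whatever the lens; pixels are square), "cx", "cy" (the principal point, pixels), "k1" (the pictures are not rectified: a ray, as slopes to the right and down, at radius r is drawn at 1 + k1 r^2 times it, then the intrinsics apply), "view" (4x4, takes a point from world to camera coordinates); the wrist camera has in their place "hand_eye" (4x4, takes a point from camera to tool coordinates, whose origin is the TCP and whose axes are the flange's). Camera axes: x right, y up, looking along -z (the intrinsics and any distortion apply to the point x, -y, -z); pixel columns grow to the right and rows downward; lengths in mm; the calibration is good to about 2 mm. A picture is of the moment at which its call begins: read the wrist's pose just before it. camera_model takes no time and is no camera call.
- ctrl.close_job(): hands the job in; it is judged then, once.
Trained networks look in the newest picture that a camera, given by its name, has taken for a name from the list of things; names that differ only in an ending like _2 or _b are one class to them, and where a whole thing is asked for, a point or a joint stands for the part that bears it (a point fixed in the world has none). Each returns a list of dicts, best first, with "conf" (0 to 1); they miss things now and then, are a little off and sometimes report something else, mostly with a low value. They report only what shows in the picture. A call takes as long as a camera call. They do not tell look-alikes from the thing itself.
- optics.masks_of(target, camera): "pixels" (400x640 bool, what is visible of it) and "extent" ([centre column, centre row, width, height] in pixels, round what is visible of it).
The state is a dict: "t": time; "qpos": joint angles; "qvel": joint speeds; "joint_torque": joint torques, N m; "ee_pos": TCP position; "orientation": TCP orientation; "ft_force": force on the tool from outside, world axes, zero at the start; "moment": the same for the moment, N m; "width": finger opening in mm; "grasp_force": force on a finger pad.
Only numpy, scipy, OpenCV 4.12 (cv2) and the standard library are available. Lean on these libraries where they do the work, as an engineer would, in place of code of your own. Each camera call takes 0.05 s, during which the arm holds its last target. There are 200 camera calls.

### The job

The three grey end sleeves lie in the lanes of the drying-rack rail, each in front of its own rod, and one of them will not go on. Slide them along their lanes onto the rods, gently, never ramming one that stops early: leave the two that fit fully home against the back wall, and draw the one that stops short off again and put it in the open detergent drawer. Leave the bottle and the cup where they stand.

Things in the scene. Friction and masses are not known exactly. Their poses are not given: they have to be found in the camera images.
- rail: fixed aluminium end rail of a drying rack. Origin at lid level, mid width, in the plane of the back wall's front face; +x into the wall, z up. Base plate 6 mm thick, x from -160 to +20 mm, 230 mm wide. Three lanes along x at y = +78, 0, -78 mm, each between two guide strips 31 mm apart, 6 mm wide, tops 12 mm above the lid. A square steel rod points to -x at each lane's end
- hood (a point): middle of the front top edge of the rail's hood, same axes as the rail: 25 mm in front of the back wall, 46 mm above the lid. The hood (underside 42 mm above the lid) covers the last 25 mm of all lanes. On one rod, in a lane hidden from above, the root under the hood is swollen to 22 mm square, so that a sleeve stops 25 mm short of the wall
- rods (a point): tip of the middle rod, 38 mm in front of the back wall, 20 mm above the lid (same axes as the rail). All three rods are alike outside the hood: 38 mm long, 14 mm square, 11 mm square over the first 10 mm, axis mid lane, 20 mm above the lid
- sleeve_1: grey plastic end sleeve that lies in the lane at y = +78 mm (left seen from the robot at yaw 0) of the rail: tube 28 mm square, 44 mm long, 18 mm square bore, open towards the rod (its +x), closed flat at the rear (-x), about 60 g. Origin: centre of its underside; x along the lane, z up. Mouth at x = +22 mm, rear face at x = -22 mm, top at z = 28 mm
- nose_1: the last 5 mm at the mouth of sleeve_1 (x from 17 to 22 mm, 25 mm square outside, so set back 1.5 mm from the sleeve's sides), part of the sleeve; its frame is the sleeve's. It is what meets the rod's swelling or the back wall
- home_1 (a point): where sleeve_1's origin lies when it is fully home, its mouth against the back wall: 22 mm in front of that wall, 6 mm above the lid, mid lane; same axes as the rail
- sleeve_2: grey plastic end sleeve that lies in the lane at y = 0 (middle) of the rail: tube 28 mm square, 44 mm long, 18 mm square bore, open towards the rod (its +x), closed flat at the rear (-x), about 60 g. Origin: centre of its underside; x along the lane, z up. Mouth at x = +22 mm, rear face at x = -22 mm, top at z = 28 mm
- nose_2: the last 5 mm at the mouth of sleeve_2 (x from 17 to 22 mm, 25 mm square outside, so set back 1.5 mm from the sleeve's sides), part of the sleeve; its frame is the sleeve's. It is what meets the rod's swelling or the back wall
- home_2 (a point): where sleeve_2's origin lies when it is fully home, its mouth against the back wall: 22 mm in front of that wall, 6 mm above the lid, mid lane; same axes as the rail
- sleeve_3: grey plastic end sleeve that lies in the lane at y = -78 mm (right) of the rail: tube 28 mm square, 44 mm long, 18 mm square bore, open towards the rod (its +x), closed flat at the rear (-x), about 60 g. Origin: centre of its underside; x along the lane, z up. Mouth at x = +22 mm, rear face at x = -22 mm, top at z = 28 mm
- nose_3: the last 5 mm at the mouth of sleeve_3 (x from 17 to 22 mm, 25 mm square outside, so set back 1.5 mm from the sleeve's sides), part of the sleeve; its frame is the sleeve's. It is what meets the rod's swelling or the back wall
- home_3 (a point): where sleeve_3's origin lies when it is fully home, its mouth against the back wall: 22 mm in front of that wall, 6 mm above the lid, mid lane; same axes as the rail
- drawer: grey detergent drawer, fixed, pulled halfway out of its housing. Origin: at lid level under the centre of the open compartment; this is 137 x 142 mm inside, floor 4 mm and rim 45 mm above the lid (front panel at -x 52 mm high, 80 mm from the origin). The housing, 60 mm high, begins at x = +72 mm and is 165 mm wide, 130 mm deep
- bottle: closed orange bottle, 72 mm across, 200 mm tall, 0.7 kg; origin under its centre. Bystander
- cup: clear plastic dosing cup, 64 mm across, 55 mm tall; origin under its centre. Bystander
Mind the look-alikes: they are no part of the job. Leave any orange or yellow look-alike of the sleeve_2 alone.

How it is judged:
By the outcome, as a careful person would: the job done as asked, in the order asked, and still so for the second after the job is handed in, with the robot touching nothing.
It also fails if it takes over 64 s, if anything falls off the work surface, if the arm or the gripper's body presses on something with over 40 N, if the wrist force passes 120 N, or if a joint passes its speed limit or range.

## Working session

There is one attempt and no reset: what is moved stays moved. The work goes in short steps, Python scripts to look and compute and a shell command to move; the robot and the scene stay as the last step left them, time stands still between calls to the robot, and variables do not carry over. Pictures are saved under pics/ and viewed, at most 10 in all, crops included, and the job is handed in when it is done.

```bash
ls; mkdir -p pics; python3 - <<'E'
from workcell import ctrl, optics
import cv2,numpy as np
o=ctrl.get_obs();print(o)
for n in["side","top","wrist"]:
    im=optics.get_image(n);cv2.imwrite(f"pics/{n}0.png",im[:,:,::-1]);m=optics.camera_model(n);print(n,{k:np.round(v,4).tolist() for k,v in m.items()})
a=[cv2.imread(f"pics/{n}0.png") for n in["side","top"]]
E
```

```text
pics
{'t': 0.0, 'qpos': array([-1.15899250e+00,  4.23829433e-01,  1.63066488e+00, -1.95935285e-05,
        1.08857679e+00, -1.89792297e-02]), 'qvel': array([ 1.84847113e-03, -1.35342020e-03,  1.00671868e-03,  2.32882559e-04,
        1.94828927e-03,  3.42604211e-05]), 'joint_torque': array([ 2.05949964e-04, -5.44625652e+01, -2.73658794e+01,  6.42834837e-02,
        2.29218788e-02, -1.63482678e-04]), 'ee_pos': array([ 260.80459979, -567.39390651,  221.91867848]), 'orientation': array([-3.06758291e+00, -6.71157126e-01,  4.79720712e-04]), 'ft_force': array([-0.45707243, -0.58108367,  0.45214274]), 'moment': array([ 0.02451638, -0.02317698, -0.03727763]), 'grasp_force': 0.0, 'width': 88.13864869600899}
side {'fov_y': 49.9684, 'cx': 317.8678, 'cy': 200.496, 'k1': -0.1072, 'view': [[-0.9829, -0.1839, -0.0051, 498.9157], [0.0967, -0.5401, 0.836, -121.6288], [-0.1565, 0.8213, 0.5487, -933.0538], [0.0, 0.0, 0.0, 1.0]]}
top {'fov_y': 43.3316, 'cx': 312.9626, 'cy': 188.1981, 'k1': -0.017, 'view': [[0.0091, -0.9999, -0.0142, 6.956], [0.9996, 0.0087, 0.0269, -512.7563], [-0.0268, -0.0145, 0.9995, -1095.8441], [0.0, 0.0, 0.0, 1.0]]}
wrist {'fov_y': 64.2482, 'cx': 317.1044, 'cy': 195.8731, 'k1': -0.0384, 'hand_eye': [[-0.0008, 0.9604, 0.2785, 76.3823], [1.0, 0.0008, 0.0002, 0.1601], [-0.0, 0.2785, -0.9604, -162.7183], [0.0, 0.0, 0.0, 1.0]]}
```

View pics/top0.png

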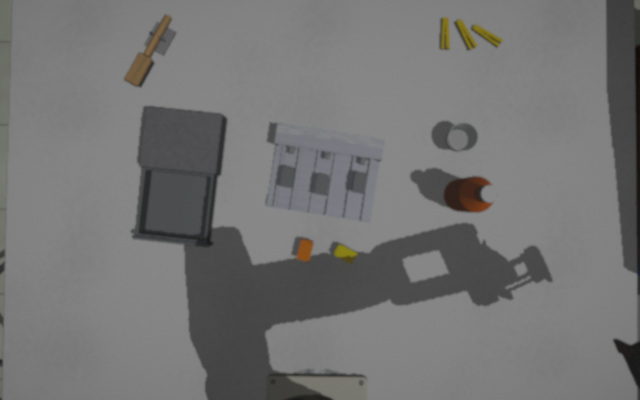

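View pics/side0.png

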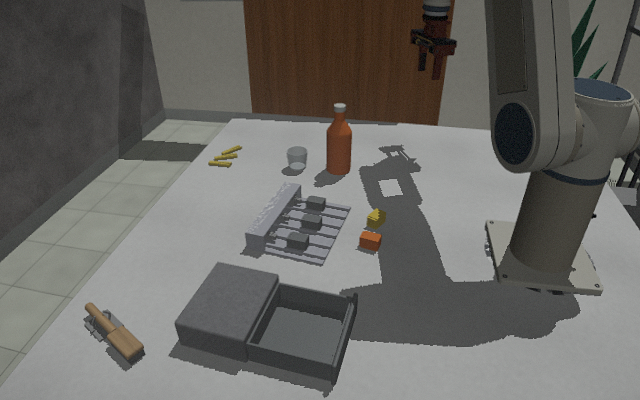

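The top view shows the rail around (325,172), slightly yawed, with sleeves at about (286,177), (321,183) and (358,180). The drawer compartment is at (178,203), the bottle at (468,195), the cup at (457,137), and the decoys at (305,249) and (345,252). The side view agrees. Next I'll localise with masks.

```bash
cat > h.py <<'E'
from workcell import ctrl, optics
import cv2,numpy as np
from scipy.spatial.transform import Rotation as R
def cam(n,o=None):
    m=optics.camera_model(n);f=200/np.tan(np.radians(m["fov_y"]/2))
    if n=="wrist":
        o=o or ctrl.get_obs();T=np.eye(4);T[:3,:3]=R.from_rotvec(o["orientation"]).as_matrix();T[:3,3]=o["ee_pos"]
        V=np.linalg.inv(T@np.array(m["hand_eye"]))
    else: V=np.array(m["view"])
    return f,m["cx"],m["cy"],m["k1"],V
def proj(P,c):
    f,cx,cy,k,V=c;q=np.atleast_2d(P)@V[:3,:3].T+V[:3,3]
    s=np.c_[q[:,0],-q[:,1]]/-q[:,2:];s=s*(1+k*(s**2).sum(1,keepdims=True));return s*f+[cx,cy]
def back(uv,z,c):
    f,cx,cy,k,V=c;d=(np.atleast_2d(uv)-[cx,cy])/f;s=d.copy()
    for _ in range(10): s=d/(1+k*(s**2).sum(1,keepdims=True))
    r=np.c_[s[:,0],-s[:,1],-np.ones(len(s))]@V[:3,:3];o=-V[:3,:3].T@V[:3,3]
    return o+r*((z-o[2])/r[:,2])[:,None]
def rz(a): return np.array([[np.cos(a),-np.sin(a)],[np.sin(a),np.cos(a)]])
E
python3 - <<'E'
from h import *
optics.get_image("top");c=cam("top")
for n,z in[("rail",6),("sleeve_1",28),("drawer",45),("bottle",100),("cup",55)]:
    for d in optics.masks_of(n,"top"):
        p=d["pixels"].astype(np.uint8);ys,xs=np.nonzero(p)
        r=cv2.minAreaRect(np.c_[xs,ys].astype(np.float32));b=back(cv2.boxPoints(r),z,c)[:,:2]
        print(n,round(d["conf"],2),np.round(d["extent"]),p.sum(),"ctr",back([[xs.mean(),ys.mean()]],z,c)[0].round(),"box",b.round().tolist())
E
```

```text
rail 0.61 [326. 173. 118. 100.] 8217 ctr [549. -12.   6.] box [[472.0, 121.0], [660.0, 92.0], [622.0, -145.0], [436.0, -115.0]]
sleeve_1 0.67 [321. 187.  14.  18.] 248 ctr [520.  -7.  28.] box [[501.0, 10.0], [545.0, 2.0], [540.0, -24.0], [496.0, -16.0]]
sleeve_1 0.65 [346. 251.  23.  19.] 284 ctr [373. -58.  28.] box [[369.0, -31.0], [396.0, -44.0], [376.0, -84.0], [350.0, -71.0]]
sleeve_1 0.62 [287. 177.  18.  22.] 273 ctr [536.  67.  28.] box [[517.0, 85.0], [561.0, 78.0], [556.0, 49.0], [512.0, 56.0]]
sleeve_1 0.61 [307. 252.  15.  19.] 259 ctr [380.  29.  28.] box [[362.0, 48.0], [405.0, 38.0], [398.0, 10.0], [355.0, 20.0]]
sleeve_1 0.55 [359. 183.  20.  24.] 291 ctr [526. -87.  28.] box [[506.0, -69.0], [551.0, -75.0], [547.0, -105.0], [502.0, -99.0]]
drawer 0.89 [180. 176.  95. 140.] 10554 ctr [537. 295.  45.] box [[401.0, 399.0], [687.0, 371.0], [668.0, 193.0], [383.0, 222.0]]
bottle 0.59 [473. 194.  56.  37.] 1623 ctr [ 500. -304.  100.] box [[539.0, -250.0], [540.0, -360.0], [466.0, -360.0], [465.0, -250.0]]
bottle 0.44 [325. 174. 119.  97.] 7854 ctr [544. -11. 100.] box [[474.0, 109.0], [643.0, 84.0], [610.0, -132.0], [442.0, -106.0]]
cup 0.82 [462. 139.  31.  32.] 791 ctr [ 621. -300.   55.] box [[615.0, -254.0], [666.0, -305.0], [625.0, -345.0], [574.0, -295.0]]
```

```bash
python3 -m jog '[[0.9,-0.67,0,0,0,0,1],[0.9,-0.67,0,0,0,0,1],[0.9,-0.67,0,0,0,0,1],[0.9,-0.67,0,0,0,0,1],[0.9,-0.67,0,0,0,0,1],[0.9,-0.67,0,0,0,0,1],[0.9,-0.67,0,0,0,0,1],[0.9,-0.67,0,0,0,0,1],[0.9,-0.67,0,0,0,0,1],[0.9,-0.67,0,0,0,0,1],[0.9,-0.67,0,0,0,0,1],[0.9,-0.67,0,0,0,0,1],[0.9,-0.67,0,0,0,0,1],[0.9,-0.67,0,0,0,0,1]]' && python3 -m jog '[[0,0,0,0,0,0.93,0.6],[0,0,0,0,0,0.93,0.6],[0,0,0,0,0,0.93,0.6],[0,0,0,0,0,0.93,0.6],[0,0,0,0,0,0.93,0.6],[0,0,0,0,0,0.93,0.6],[0,0,0,0,0,0,0.6],[0,0,0,0,0,0,0.6]]'
python3 - <<'E'
from h import *
o=ctrl.get_obs();im=optics.get_image("wrist");cv2.imwrite("pics/w1.png",im[:,:,::-1]);print(o["ee_pos"],o["orientation"],o["qpos"])
c=cam("wrist",o)
for n,z in[("sleeve_1",34),("hood",46)]:
    for d in optics.masks_of(n,"wrist"):
        p=d["pixels"].astype(np.uint8);ys,xs=np.nonzero(p)
        r=cv2.minAreaRect(np.c_[xs,ys].astype(np.float32));b=back(cv2.boxPoints(r),z,c)[:,:2]
        print(n,round(d["conf"],2),np.round(d["extent"]),"box",b.round().tolist())
E
```

```text
t: 1.85
ee_pos: [563.0, -14.7, 222.9]
orientation: [3.069, 0.672, 0.001]
ft_force: [0.2, -0.0, -0.6]
width: 87.7
grasp_force: 0.0
t: 2.65
ee_pos: [562.3, -16.5, 222.7]
orientation: [3.133, -0.237, 0.0]
ft_force: [-0.1, -0.3, 0.3]
width: 52.5
grasp_force: 0.0
[562.28125751 -16.49189651 222.70528424] [ 3.13264638e+00 -2.36843771e-01  5.80810598e-05] [-5.04745261e-02  3.31979064e-01  1.76988402e+00 -7.72429145e-06
  1.03969274e+00  1.67124861e+00]
sleeve_1 0.88 [253. 201.  34.  42.] box [[570.0, 75.0], [564.0, 42.0], [515.0, 52.0], [520.0, 87.0]]
sleeve_1 0.86 [361. 295.  26.  17.] box [[416.0, -35.0], [411.0, -64.0], [387.0, -62.0], [391.0, -32.0]]
sleeve_1 0.66 [316. 205.  26.  40.] box [[553.0, 1.0], [549.0, -26.0], [500.0, -19.0], [504.0, 9.0]]
sleeve_1 0.57 [384. 192.  30.  43.] box [[560.0, -74.0], [555.0, -105.0], [505.0, -101.0], [510.0, -69.0]]
hood 0.69 [317. 178. 225. 142.] box [[495.0, 128.0], [654.0, 88.0], [619.0, -140.0], [456.0, -131.0]]
```

View pics/w1.png

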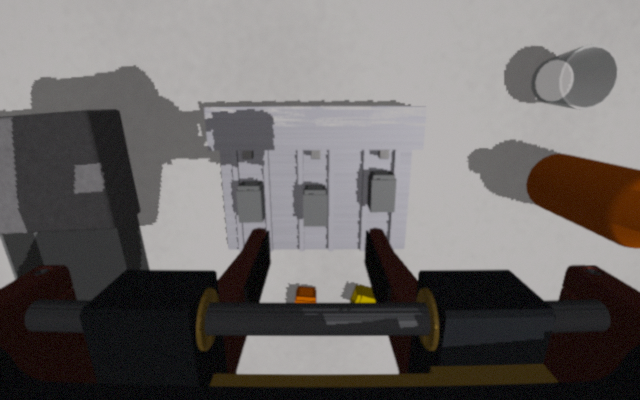

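The view shows the rail nearly square to the tool. The plate's front edge is at row 248 (columns 228–407), the hood's front edge at about row 150, and the sleeves at (250,203), (315,205) and (382,191). I'll fit the rail pose and check it with an overlay.

```bash
cat >> h.py <<'E'
def r2w(p,pose):
    p=np.atleast_2d(np.array(p,float));return np.c_[p[:,:2]@rz(pose[2]).T+pose[:2],p[:,2]]
def railedges():
    b=[[(-160,-115,6),(-160,115,6)],[(-25,-115,46),(-25,115,46)],[(-160,-115,6),(-25,-115,6)],[(-160,115,6),(-25,115,6)]]
    for y in(78,0,-78):
        for s in(-21.5,-15.5,15.5,21.5): b.append([(-160,y+s,12),(-38,y+s,12)])
        b.append([(-38,y-5.5,25.5),(-38,y+5.5,25.5)])
    return b
E
python3 - <<'E'
from h import *
from scipy.optimize import least_squares
o=ctrl.get_obs();c=cam("wrist",o)
ob=np.array([(228,248),(407,248),(424,150)]);mp=[(-160,115,6),(-160,-115,6),(-25,-115,46)]
f=least_squares(lambda q:(proj(r2w(mp,q),c)-ob).ravel(),[612,-21,-.153]);print(f.x.round(3),f.fun.round(1))
c2=cam("top");im=cv2.imread("pics/w1.png");t=cv2.imread("pics/top0.png")
def draw(im,c,x0,y0,w,h,k,edges):
    z=cv2.resize(im[y0:y0+h,x0:x0+w],None,fx=k,fy=k,interpolation=cv2.INTER_CUBIC)
    for e in edges:
        a=proj(r2w(e,f.x),c);a=((a+.5-[x0,y0])*k).astype(int);cv2.line(z,tuple(map(int,a[0])),tuple(map(int,a[1])),(0,0,255),1)
    return z
A=draw(im,c,195,95,240,165,3,railedges());B=draw(im,c,195,95,240,30,3,[])
cv2.imwrite("pics/w1f.png",A)
d=draw(t,c2,255,112,140,118,4,railedges());cv2.imwrite("pics/t1f.png",d)
E
```

```text
[ 6.16566e+02 -2.49250e+01 -1.53000e-01] [ 1.2  0.4 -2.   0.4  0.6 -0.7]
```

View pics/w1f.png

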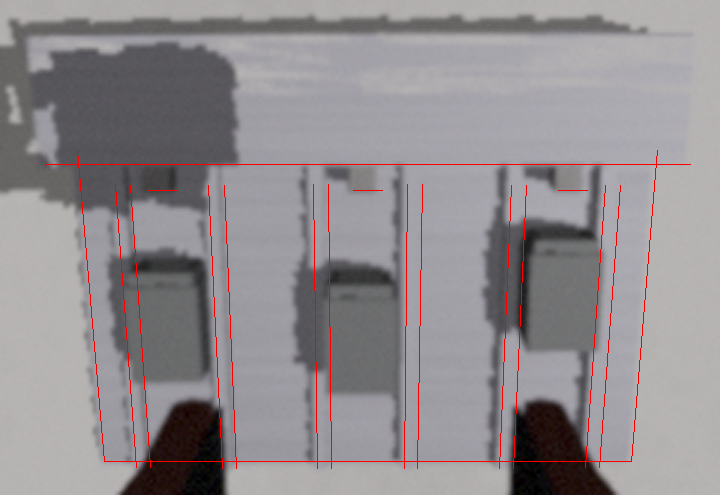

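View pics/t1f.png

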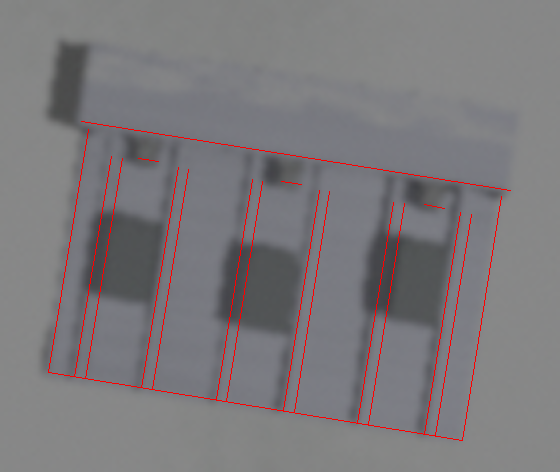

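```bash
python3 - <<'E'
from h import *
o=ctrl.get_obs();c=cam("wrist",o);pose=np.array([616.6,-24.9,-.153])
def rl(XY,z):
    w=back(np.array(XY)/3+[194.5,94.5],z,c)[:,:2];return ((w-pose[:2])@rz(pose[2])).round(1).tolist()
print("s rear L/R",rl([(134,381),(207,381),(330,394),(397,393),(526,351),(596,351)],34))
print("s front",rl([(125,272),(204,272),(327,283),(395,283),(524,237),(598,237)],34))
print("rods tip L/R",rl([(147,190),(174,190),(349,190),(375,190),(556,190),(584,190)],25.5))
print("plate",rl([(78,180),(102,461),(630,461)],6),"hood",rl([(45,164),(690,164)],46))
print(o["ee_pos"],R.from_rotvec(o["orientation"]).as_matrix()[:2,0])
c=cam("top")
w=back(np.array([(90,293),(151,303),(218,320),(291,333),(365,312),(436,325)])/4+[254.5,111.5],34,c)[:,:2];print("top rear",((w-pose[:2])@rz(pose[2])).round(1).tolist())
for uv in [(145,173),(218,176),(137,236),(211,243)]: print("drawer",uv,back([uv],50,c)[0].round())
E
```

```text
s rear L/R [[-111.9, 91.9], [-111.8, 63.1], [-117.3, 14.9], [-116.8, -11.5], [-99.4, -61.5], [-99.4, -88.9]]
s front [[-67.7, 92.3], [-67.7, 62.2], [-72.0, 15.5], [-72.0, -10.4], [-54.1, -58.7], [-54.1, -86.6]]
rods tip L/R [[-37.7, 83.9], [-37.7, 73.6], [-37.8, 7.1], [-37.8, -2.8], [-37.7, -71.5], [-37.7, -82.2]]
plate [[-36.8, 115.9], [-159.7, 115.8], [-159.7, -114.3]] hood [[-24.9, 115.1], [-24.9, -114.9]]
[562.28517379 -16.48521275 222.68319471] [ 0.98845685 -0.15150268]
top rear [[-114.0, 96.8], [-114.1, 63.7], [-117.3, 26.9], [-117.8, -12.7], [-100.4, -49.9], [-101.1, -88.3]]
drawer (145, 173) [541. 367.  50.]
drawer (218, 176) [536. 212.  50.]
drawer (137, 236) [407. 382.  50.]
drawer (211, 243) [394. 225.  50.]
```

```bash
cat >> h.py <<'E'
POSE=np.array([616.8,-23.5,-.153])
def tcp():
    o=ctrl.get_obs();p=o["ee_pos"];M=R.from_rotvec(o["orientation"]).as_matrix()
    print("rail",((p[:2]-POSE[:2])@rz(POSE[2])).round(1),"z",p[2].round(1),"yaw",np.arctan2(M[1,0],M[0,0]).round(4),"F",(o["ft_force"][:2]@rz(POSE[2])).round(1),o["ft_force"][2].round(1),"w",round(o["width"],1),"t",o["t"])
if __name__=="__main__": tcp()
E
python3 -m jog '[[-0.66,-0.66,0,0,0,0,0],[-0.66,-0.66,0,0,0,0,0],[-0.66,-0.66,0,0,0,0,0],[0,0,0.8,0,0,0,0],[0,0,0.8,0,0,0,0],[0,0,0.8,0,0,0,0],[0,0,0.8,0,0,0,0],[0,0,0.7,0,0,0,0],[0,0,0.5,0,0,0,0],[0,0,0.3,0,0,0,0],[0,0,0.2,0,0,0,0],[0,0,0.1,0,0,0,0],[0,0,0,0,0,0,0]]'; python3 h.py
```

```text
t: 4.1
ee_pos: [496.4, 73.9, 22.8]
orientation: [-3.132, 0.241, -0.001]
ft_force: [-0.3, -0.1, -0.3]
width: 0.3
grasp_force: 0.0
rail [-133.8   77.9] z 22.8 yaw -0.1534 F [-0.2 -0.1] -0.3 w 0.3 t 4.1
```

```bash
python3 -m jog '[[0,0,0.1,0,0,0,0],[0.1,0,0,0,0,0,0],[0.15,0,0,0,0,0,0],[0.15,0,0,0,0,0,0],[0.15,0,0,0,0,0,0],[0.15,0,0,0,0,0,0],[0.1,0,0,0,0,0,0],[0.1,0,0,0,0,0,0],[0.1,0,0,0,0,0,0],[0.05,0,0,0,0,0,0],[0.05,0,0,0,0,0,0],[0.05,0,0,0,0,0,0],[0.05,0,0,0,0,0,0],[0,0,0,0,0,0,0]]'; python3 h.py
python3 - <<'E'
from h import *
o=ctrl.get_obs();im=optics.get_image("wrist");t=optics.get_image("top")
a=cv2.resize(im[60:320,170:470],None,fx=1.8,fy=1.8,interpolation=3);b=cv2.resize(t[105:235,255:395],(int(140*1.8*1.0),468//2),interpolation=3)
b=cv2.copyMakeBorder(b,0,468-b.shape[0],0,0,0);cv2.imwrite("pics/p1.png",np.hstack([a,b])[:,:,::-1])
E
```

```text
t: 5.5
ee_pos: [544.0, 66.5, 18.7]
orientation: [-3.132, 0.241, -0.001]
ft_force: [0.8, -0.2, -0.2]
width: 0.6
grasp_force: 0.0
rail [-85.7  77.9] z 18.7 yaw -0.1536 F [ 0.8 -0.1] -0.2 w 0.6 t 5.5
```

View pics/p1.png

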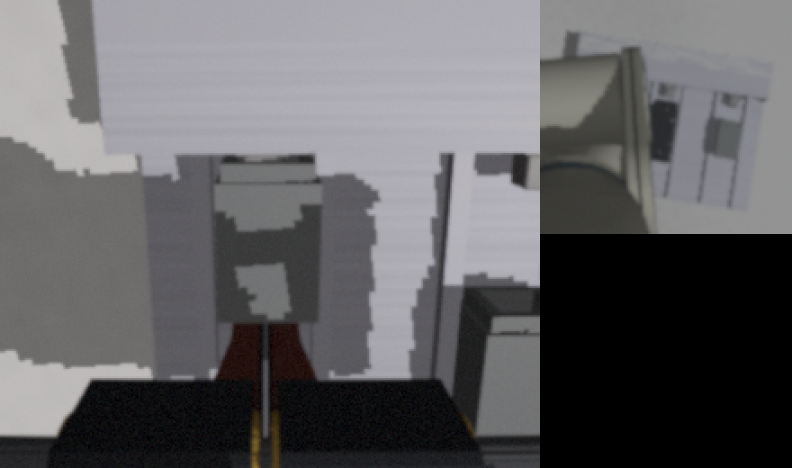

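The sleeve is square in its lane with the rod inside it, and its nose is just short of the hood edge (crop row ~155). I'll continue in small, force-checked steps.

```bash
python3 -m jog '[[0.025,0,0,0,0,0,0],[0.025,0,0,0,0,0,0],[0.025,0,0,0,0,0,0],[0,0,0,0,0,0,0]]' >/dev/null; python3 h.py; python3 -m jog '[[0.025,0,0,0,0,0,0],[0,0,0,0,0,0,0]]'>/dev/null; python3 h.py;  python3 -m jog '[[0.025,0,0,0,0,0,0],[0,0,0,0,0,0,0]]'>/dev/null; python3 h.py;
```

```text
rail [-82.9  77.9] z 18.7 yaw -0.1535 F [ 0.1 -0.3] -0.5 w 0.7 t 6.0
rail [-81.9  77.8] z 18.7 yaw -0.1535 F [ 0.4 -0.4] -0.2 w 0.6 t 6.2
rail [-80.9  77.9] z 18.7 yaw -0.1535 F [-1.2  0. ] -0.0 w 0.2 t 6.4
```

```bash
for i in 1; do python3 -m jog '[[0.025,0,0,0,0,0,0],[0,0,0,0,0,0,0]]' >/dev/null; python3 h.py; python3 -m jog '[[0.025,0,0,0,0,0,0],[0,0,0,0,0,0,0]]'>/dev/null; python3 h.py;  python3 -m jog '[[0.025,0,0,0,0,0,0],[0,0,0,0,0,0,0]]'>/dev/null; python3 h.py; done
```

```text
rail [-79.9  77.9] z 18.7 yaw -0.1536 F [-0.6 -0.1] -0.4 w 0.5 t 6.6
rail [-78.9  77.9] z 18.7 yaw -0.1535 F [-1.  -0.5] -0.4 w 0.7 t 6.8
rail [-77.9  77.9] z 18.7 yaw -0.1536 F [-0.8  0.6] 0.5 w 0.4 t 7.0
```

```bash
python3 -m jog '[[0.025,0,0,0,0,0,0],[0,0,0,0,0,0,0]]' >/dev/null; python3 h.py; python3 -m jog '[[0.025,0,0,0,0,0,0],[0,0,0,0,0,0,0]]'>/dev/null; python3 h.py;  python3 -m jog '[[0.025,0,0,0,0,0,0],[0,0,0,0,0,0,0]]'>/dev/null; python3 h.py
```

```text
rail [-76.9  77.9] z 18.7 yaw -0.1535 F [-0.2 -0.5] 0.2 w 0.6 t 7.2
rail [-75.9  77.9] z 18.7 yaw -0.1535 F [-1.8 -0.6] -0.5 w 0.5 t 7.4
rail [-74.9  77.9] z 18.7 yaw -0.1535 F [-0.5  0. ] -0.1 w 0.6 t 7.6
```

```bash
python3 -m jog '[[0.05,0,0,0,0,0,0],[0.05,0,0,0,0,0,0],[0.05,0,0,0,0,0,0],[0,0,0,0,0,0,0]]' >/dev/null; python3 h.py; python3 -m jog '[[0.05,0,0,0,0,0,0],[0.05,0,0,0,0,0,0],[0.05,0,0,0,0,0,0],[0.05,0,0,0,0,0,0],[0.05,0,0,0,0,0,0],[0,0,0,0,0,0,0]]'>/dev/null; python3 h.py;  python3 -m jog '[[0.025,0,0,0,0,0,0],[0,0,0,0,0,0,0]]'>/dev/null; python3 h.py;  python3 -m jog '[[0.025,0,0,0,0,0,0],[0,0,0,0,0,0,0]]'>/dev/null; python3 h.py
```

```text
rail [-68.5  77.8] z 18.7 yaw -0.1536 F [-0.4 -0.4] -0.4 w 0.4 t 8.0
rail [-58.6  77.9] z 18.7 yaw -0.1536 F [0.4 0.4] 0.3 w 0.5 t 8.6
rail [-58.2  77.8] z 18.6 yaw -0.1535 F [-0.1  0.7] 0.3 w 0.5 t 8.8
rail [-57.   77.9] z 18.7 yaw -0.1534 F [-0.4 -0.2] 0.1 w 0.7 t 9.0
```

```bash
python3 -m jog '[[0.025,0,0,0,0,0,0],[0,0,0,0,0,0,0]]' >/dev/null; python3 h.py; python3 -m jog '[[0.025,0,0,0,0,0,0],[0,0,0,0,0,0,0]]'>/dev/null; python3 h.py;  python3 -m jog '[[0.025,0,0,0,0,0,0],[0,0,0,0,0,0,0]]'>/dev/null; python3 h.py
```

```text
rail [-56.4  77.8] z 18.6 yaw -0.1535 F [-2.2 -0.4] 1.7 w 0.7 t 9.2
rail [-56.4  77.8] z 18.6 yaw -0.1536 F [-5.   0.9] 3.6 w 0.7 t 9.4
rail [-56.3  77.7] z 18.5 yaw -0.1536 F [-9.5  1.3] 7.6 w 0.6 t 9.6
```

Sleeve 1 is home: it stops firmly at TCP -56.3, having passed the swelling position at -81. Next is lane 2.

```bash
python3 -m jog '[[-0.3,0,0,0,0,0,0],[-0.9,0,0,0,0,0,0],[-0.9,0,0,0,0,0,0],[0,0.65,0,0,0,0,0],[0,0.65,0,0,0,0,0],[0,0.65,0,0,0,0,0],[0,0,0,0,0,0,0],[0,0,0,0,0,0,0]]'>/dev/null; python3 h.py
```

```text
rail [-137.9   -0.3] z 18.8 yaw -0.1551 F [0.9 0.1] 0.1 w 0.4 t 10.4
```

```bash
python3 -m jog '[[0.1,0,0,0,0,0,0],[0.1,0,0,0,0,0,0],[0.15,0,0,0,0,0,0],[0.15,0,0,0,0,0,0],[0.15,0,0,0,0,0,0],[0.15,0,0,0,0,0,0],[0.1,0,0,0,0,0,0],[0.1,0,0,0,0,0,0],[0.1,0,0,0,0,0,0],[0.05,0,0,0,0,0,0],[0.05,0,0,0,0,0,0],[0.05,0,0,0,0,0,0],[0.05,0,0,0,0,0,0],[0,0,0,0,0,0,0]]' >/dev/null; python3 h.py;python3 -m jog '[[0.025,0,0,0,0,0,0],[0.025,0,0,0,0,0,0],[0,0,0,0,0,0,0]]' >/dev/null; python3 h.py; python3 -m jog '[[0.025,0,0,0,0,0,0],[0,0,0,0,0,0,0]]'>/dev/null; python3 h.py
```

```text
rail [-85.8  -0.2] z 18.7 yaw -0.1536 F [-0.2 -0.3] 0.0 w 0.7 t 11.8
rail [-84.   -0.2] z 18.7 yaw -0.1536 F [0.2 0.3] -0.4 w 0.4 t 12.1
rail [-83.   -0.2] z 18.7 yaw -0.1536 F [0.4 0.4] -0.5 w 0.8 t 12.3
```

```bash
python3 -m jog '[[0.025,0,0,0,0,0,0],[0,0,0,0,0,0,0]]'>/dev/null; python3 h.py;  python3 -m jog '[[0.025,0,0,0,0,0,0],[0,0,0,0,0,0,0]]'>/dev/null; python3 h.py
```

```text
rail [-81.9  -0.1] z 18.7 yaw -0.1535 F [-0.6 -0.3] -0.5 w 0.7 t 12.5
rail [-80.9  -0.2] z 18.7 yaw -0.1535 F [-0.2  0.7] -0.4 w 0.7 t 12.7
```

```bash
python3 -m jog '[[0.025,0,0,0,0,0,0],[0,0,0,0,0,0,0]]'>/dev/null; python3 h.py;  python3 -m jog '[[0.025,0,0,0,0,0,0],[0,0,0,0,0,0,0]]'>/dev/null; python3 h.py
```

```text
rail [-79.9  -0.1] z 18.7 yaw -0.1535 F [-0.2  0.1] -1.1 w 0.4 t 12.9
rail [-79.   -0.2] z 18.7 yaw -0.1535 F [-0.1 -0.4] -0.2 w 0.8 t 13.1
```

```bash
python3 -m jog '[[0.025,0,0,0,0,0,0],[0,0,0,0,0,0,0]]'>/dev/null; python3 h.py
```

```text
rail [-77.9  -0.1] z 18.7 yaw -0.1536 F [ 0.5 -0.1] 0.4 w 0.5 t 13.3
```

Lane 2 has also passed the swelling point, so I'll continue to the wall.

```bash
python3 -m jog '[[0.025,0,0,0,0,0,0],[0.025,0,0,0,0,0,0],[0,0,0,0,0,0,0]]'>/dev/null; python3 h.py;  python3 -m jog '[[0.05,0,0,0,0,0,0],[0.05,0,0,0,0,0,0],[0.05,0,0,0,0,0,0],[0.05,0,0,0,0,0,0],[0.05,0,0,0,0,0,0],[0.05,0,0,0,0,0,0],[0.05,0,0,0,0,0,0],[0.05,0,0,0,0,0,0],[0,0,0,0,0,0,0]]'>/dev/null; python3 h.py; python3 -m jog '[[0.025,0,0,0,0,0,0],[0,0,0,0,0,0,0]]'>/dev/null; python3 h.py
```

```text
rail [-75.8  -0.1] z 18.7 yaw -0.1536 F [-0.1 -0.5] 0.1 w 0.2 t 13.6
rail [-59.7  -0.1] z 18.7 yaw -0.1536 F [-0.2  0.5] 0.9 w -0.1 t 14.5
rail [-59.1  -0.2] z 18.7 yaw -0.1535 F [-0.4  0.7] 0.7 w 0.5 t 14.7
```

```bash
python3 -m jog '[[0.025,0,0,0,0,0,0],[0,0,0,0,0,0,0]]'>/dev/null; python3 h.py;  python3 -m jog '[[0.025,0,0,0,0,0,0],[0,0,0,0,0,0,0]]'>/dev/null; python3 h.py
```

```text
rail [-58.1  -0.2] z 18.7 yaw -0.1535 F [0.4 0.1] 0.4 w 0.5 t 14.9
rail [-56.9  -0.2] z 18.7 yaw -0.1535 F [-1.  -0.9] -0.1 w 0.6 t 15.1
```

```bash
python3 -m jog '[[0.025,0,0,0,0,0,0],[0,0,0,0,0,0,0]]'>/dev/null; python3 h.py;  python3 -m jog '[[0.025,0,0,0,0,0,0],[0,0,0,0,0,0,0]]'>/dev/null; python3 h.py
```

```text
rail [-56.   -0.1] z 18.7 yaw -0.1535 F [-0.8  0.5] 0.5 w 0.2 t 15.3
rail [-55.9  -0.2] z 18.6 yaw -0.1536 F [-3.4  0.3] 2.9 w 0.2 t 15.5
```

```bash
python3 -m jog '[[0.025,0,0,0,0,0,0],[0,0,0,0,0,0,0]]'>/dev/null; python3 h.py
```

```text
rail [-55.9  -0.2] z 18.5 yaw -0.1535 F [-5.9  0.8] 5.3 w 0.3 t 15.7
```

Sleeve 2 is home too. Now lane 3, where I expect a stop near TCP -81.

```bash
python3 -m jog '[[-0.3,0,0,0,0,0,0],[-0.9,0,0,0,0,0,0],[-0.65,0,0,0,0,0,0],[0,0.65,0,0,0,0,0],[0,0.65,0,0,0,0,0],[0,0.65,0,0,0,0,0],[0,0,0,0,0,0,0],[0,0,0,0,0,0,0]]'>/dev/null; python3 h.py
python3 -m jog '[[0.1,0,0,0,0,0,0],[0.1,0,0,0,0,0,0],[0.1,0,0,0,0,0,0],[0.1,0,0,0,0,0,0],[0.1,0,0,0,0,0,0],[0.1,0,0,0,0,0,0],[0.1,0,0,0,0,0,0],[0.1,0,0,0,0,0,0],[0.05,0,0,0,0,0,0],[0,0,0,0,0,0,0]]' >/dev/null; python3 h.py
```

```text
rail [-128.1  -78.3] z 18.8 yaw -0.1551 F [-0.4  0.6] -1.2 w 0.3 t 16.5
rail [-93.7 -78.2] z 18.7 yaw -0.1536 F [-0.4  0.3] -0.4 w 0.3 t 17.5
```

```bash
python3 -m jog '[[0.05,0,0,0,0,0,0],[0.05,0,0,0,0,0,0],[0.05,0,0,0,0,0,0],[0.05,0,0,0,0,0,0],[0,0,0,0,0,0,0]]'>/dev/null; python3 h.py;python3 -m jog '[[0.025,0,0,0,0,0,0],[0.025,0,0,0,0,0,0],[0,0,0,0,0,0,0]]'>/dev/null; python3 h.py; python3 -m jog '[[0.025,0,0,0,0,0,0],[0,0,0,0,0,0,0]]'>/dev/null; python3 h.py
```

```text
rail [-85.7 -78.2] z 18.7 yaw -0.1536 F [-0.2 -0.9] 0.2 w 0.3 t 18.0
rail [-84.1 -78.2] z 18.7 yaw -0.1535 F [-0.9 -0.2] 0.0 w 0.6 t 18.3
rail [-83.  -78.2] z 18.7 yaw -0.1536 F [-1.  -0.8] 0.3 w 0.3 t 18.5
```

```bash
python3 -m jog '[[0.025,0,0,0,0,0,0],[0,0,0,0,0,0,0]]'>/dev/null; python3 h.py
```

```text
rail [-82.  -78.2] z 18.7 yaw -0.1535 F [-0.2 -1. ] -0.9 w 0.4 t 18.7
```

```bash
python3 -m jog '[[0.025,0,0,0,0,0,0],[0,0,0,0,0,0,0]]'>/dev/null; python3 h.py
```

```text
rail [-81.  -78.2] z 18.7 yaw -0.1536 F [-0.5 -0.5] -1.3 w 0.3 t 18.9
```

```bash
python3 -m jog '[[0.025,0,0,0,0,0,0],[0,0,0,0,0,0,0]]'>/dev/null; python3 h.py;python3 -m jog '[[0.015,0,0,0,0,0,0],[0,0,0,0,0,0,0]]'>/dev/null; python3 h.py
```

```text
rail [-80.4 -78.2] z 18.6 yaw -0.1535 F [-2.1 -0.6] 0.9 w 0.6 t 19.1
rail [-80.4 -78.1] z 18.6 yaw -0.1535 F [-5.  -0.5] 4.7 w 0.3 t 19.3
```

It stops short at -80.4, so sleeve 3 is the odd one. I'll retreat, lift, open and grasp it from above.

```bash
python3 -m jog '[[-0.3,0,0,0,0,0,0],[0,0,-0.6,0,0,0,0],[0,0,-0.6,0,0,0,0.6],[0.5,0,0,0,0,0,0.6],[0.48,0,0,0,0,0,0.6],[0,0,0,0,0,0,0.6],[0,0,0,0,0,0,0.6],[0,0,0,0,0,0,0.6],[0,0,0,0,0,0,0.6],[0,0,0,0,0,0,0.6],[0,0,0,0,0,0,0.6],[0,0,0,0,0,0,0.6],[0,0,0,0,0,0,0.6],[0,0,0,0,0,0,0.6]]'>/dev/null; python3 h.py; python3 - <<'E'
from h import *
im=optics.get_image("wrist");cv2.imwrite("pics/p3.png",cv2.resize(im[60:320,140:500],None,fx=2,fy=2,interpolation=3)[:,:,::-1])
E
```

```text
rail [-52.4 -78.2] z 66.7 yaw -0.1535 F [0.  0.8] -0.2 w 52.8 t 20.7
```

View pics/p3.png

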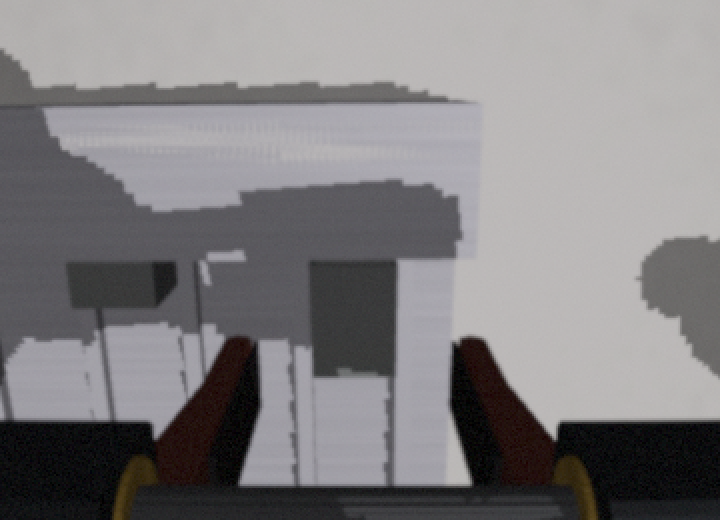

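Sleeve 2 (crop ~120,285) is far under the hood. Sleeve 3 (crop ~352,320) sticks out further and lies centred between the fingers. I'll descend and grip.

```bash
python3 -m jog '[[0,0,0.4,0,0,0,0.6],[0,0,0.4,0,0,0,0.6],[0,0,0.25,0,0,0,0.6],[0,0,0.15,0,0,0,0.6],[0,0,0.08,0,0,0,0.6],[0,0,0,0,0,0,0.6],[0,0,0,0,0,0,0.2],[0,0,0,0,0,0,0.2],[0,0,0,0,0,0,0.2],[0,0,0,0,0,0,0.2],[0,0,0,0,0,0,0.2],[0,0,0,0,0,0,0.2],[0,0,0,0,0,0,0.2],[0,0,0,0,0,0,0.2]]'; python3 h.py
```

```text
t: 22.15
ee_pos: [553.4, -92.8, 15.9]
orientation: [3.132, -0.241, 0.001]
ft_force: [-0.9, 0.3, 5.3]
width: 27.3
grasp_force: 30.0
rail [-52.1 -78.2] z 15.9 yaw -0.1536 F [-0.9  0.2] 5.3 w 27.3 t 22.15
```

```bash
python3 -m jog '[[-0.1,0,-0.01,0,0,0,0.2],[-0.1,0,0,0,0,0,0.2],[-0.15,0,0,0,0,0,0.2],[-0.15,0,0,0,0,0,0.2],[-0.2,0,0,0,0,0,0.2],[-0.2,0,0,0,0,0,0.2],[-0.2,0,0,0,0,0,0.2],[-0.15,0,0,0,0,0,0.2],[0,0,0,0,0,0,0.2]]'>/dev/null;python3 h.py;python3 -m jog '[[0,0,-0.3,0,0,0,0.2],[0,0,-0.5,0,0,0,0.2],[0,0,-0.8,0,0,0,0.2],[0,0,-0.9,0,0,0,0.2],[0,0,-0.8,0,0,0,0.2],[0,0,0,0,0,0,0.2]]'>/dev/null;python3 h.py
python3 - <<'E'
from h import *
im=optics.get_image("top");c=cam("top");cv2.imwrite("pics/t4.png",cv2.resize(im[90:290,100:400],None,fx=2.5,fy=2.5,interpolation=3)[:,:,::-1])
E
```

```text
rail [-104.1  -78.1] z 15.9 yaw -0.1535 F [-4.3 -0.7] 5.6 w 27.8 t 23.05
rail [-99.4 -78.3] z 152.5 yaw -0.1535 F [1.2 1.2] -0.1 w 27.6 t 23.65
```

View pics/t4.png

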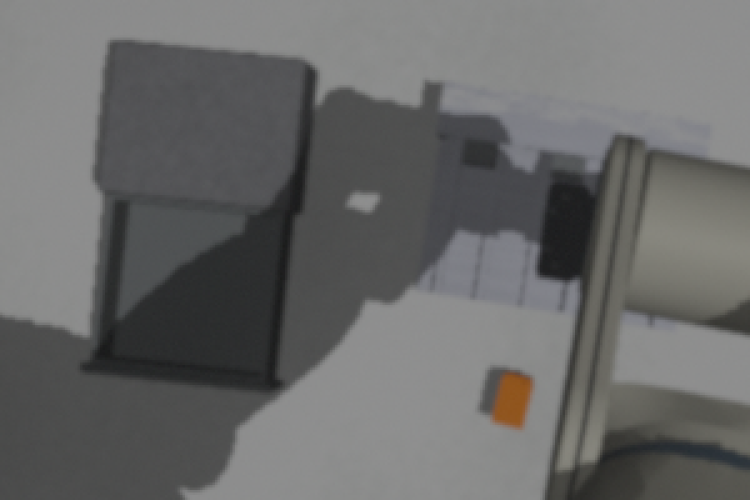

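The sleeve is gripped and off the rod. The drawer compartment centre is at about pixel (179,203) in the full top image.

```bash
python3 - <<'E'
from h import *
c=cam("top")
for n,(x,y,z) in dict(frontL=(82,368,52),frontR=(285,383,52),houseL=(97,192,60),houseR=(298,211,60)).items(): print(n,back([[100+x/2.5-.3,90+y/2.5-.3]],z,c)[0].round())
for x,y in[(118,200),(285,212),(105,357),(272,372)]: print(back([[100+x/2.5-.3,90+y/2.5-.3]],45,c)[0].round())
p=back([[178.5,203]],25,c)[0];o=ctrl.get_obs();d=p-o["ee_pos"];M=R.from_rotvec(o["orientation"]).as_matrix();print(p.round(),"tool units to ctr",(M.T@d/40).round(2),o["ee_pos"])
E
```

```text
frontL [405. 391.  52.]
frontR [395. 219.  52.]
houseL [554. 378.  60.]
houseR [539. 208.  60.]
[548. 365.  45.]
[539. 222.  45.]
[414. 374.  45.]
[403. 231.  45.]
[478. 302.  25.] tool units to ctr [-2.18 -9.47  3.12] [505.34597734 -85.43637187 150.3443943 ]
```

```bash
python3 -m jog '[[-0.22,-0.94,0,0,0,0,0.2],[-0.22,-0.94,0,0,0,0,0.2],[-0.22,-0.94,0,0,0,0,0.2],[-0.22,-0.94,0,0,0,0,0.2],[-0.22,-0.94,0,0,0,0,0.2],[-0.22,-0.94,0,0,0,0,0.2],[-0.22,-0.94,0,0,0,0,0.2],[-0.22,-0.94,0,0,0,0,0.2],[-0.22,-0.94,0,0,0,0,0.2],[-0.22,-0.94,0,0,0,0,0.2],[0,0,0,0,0,0,0.2],[0,0,0,0,0,0,0.2]]'; python3 - <<'E'
from h import *
im=optics.get_image("wrist");cv2.imwrite("pics/p5.png",im[:,:,::-1])
E
```

```text
t: 24.9
ee_pos: [473.1, 299.9, 146.4]
orientation: [3.131, -0.238, -0.003]
ft_force: [0.1, -0.2, -0.2]
width: 27.6
grasp_force: 30.0
```

View pics/p5.png

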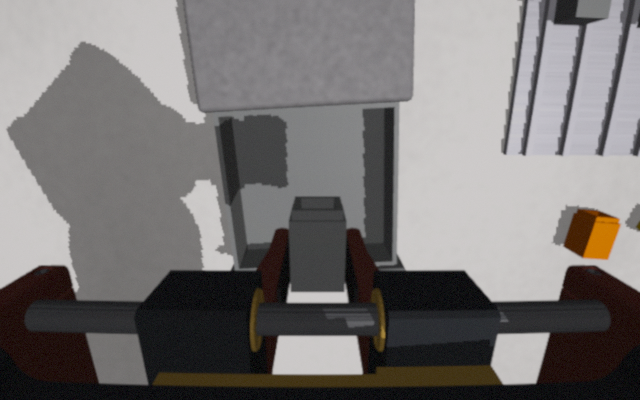

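The sleeve is held at (317,245), over the compartment (columns 235–395). I'll lower it, release and lift.

```bash
python3 -m jog '[[0.05,0,0.6,0,0,0,0.2],[0.05,0,0.6,0,0,0,0.2],[0,0,0.6,0,0,0,0.2],[0,0,0.5,0,0,0,0.2],[0,0,0.4,0,0,0,0.2],[0,0,0.25,0,0,0,0.2],[0,0,0.15,0,0,0,0.2],[0,0,0.1,0,0,0,0.2],[0,0,0,0,0,0,0.2],[0,0,0,0,0,0,0.2]]'
```

```text
t: 25.95
ee_pos: [478.6, 299.5, 20.4]
orientation: [-3.132, 0.241, -0.001]
ft_force: [-0.9, -0.2, 0.2]
width: 28.1
grasp_force: 30.0
```

```bash
python3 -m jog '[[0,0,0.05,0,0,0,0.2],[0,0,0.04,0,0,0,0.2],[0,0,0.03,0,0,0,0.2],[0,0,0,0,0,0,0.2]]'; python3 -m jog '[[0,0,0,0,0,0,0.55],[0,0,0,0,0,0,0.55],[0,0,0,0,0,0,0.55],[0,0,0,0,0,0,0.55],[0,0,0,0,0,0,0.55],[0,0,0,0,0,0,0.55],[0,0,0,0,0,0,0.55],[0,0,-0.2,0,0,0,0.55],[0,0,-0.5,0,0,0,0.55],[0,0,-0.8,0,0,0,0.55],[0,0,-0.9,0,0,0,0.55],[0,0,-0.9,0,0,0,0.55],[0,0,-0.9,0,0,0,0.55],[0,0,0,0,0,0,0.55],[0,0,0,0,0,0,0.55]]'; python3 - <<'E'
from h import *
a=optics.get_image("top")[90:290,100:400];b=optics.get_image("wrist")[:280]
a=cv2.resize(a,(420,280),interpolation=3);b=cv2.resize(b,(640,280));o=np.vstack([cv2.copyMakeBorder(a,0,0,0,220,0),b])
cv2.imwrite("pics/p6.png",o[:,:,::-1])
E
```

```text
t: 26.35
ee_pos: [478.1, 299.3, 15.0]
orientation: [3.132, -0.241, -0.0]
ft_force: [0.1, 0.4, -0.6]
width: 27.9
grasp_force: 30.0
t: 27.85
ee_pos: [478.5, 299.5, 184.2]
orientation: [-3.131, 0.241, -0.003]
ft_force: [0.2, -0.3, -0.3]
width: 48.2
grasp_force: 0.0
```

View pics/p6.png

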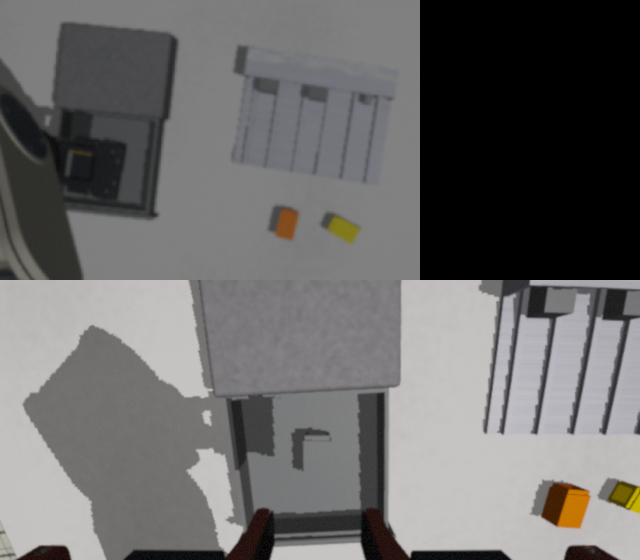

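The composite shows sleeves 1 and 2 home under the hood, with the same short visible length. Rod 3 is bare, sleeve 3 lies in the drawer (its nose shows at about (315,436)), and the gripper is clear. Handing in.

```bash
python3 -c "
from workcell import ctrl;print(ctrl.close_job())"
```

```text
the job is handed in; nothing more can be done
None
```

Sleeves 1 and 2 are fully home against the back wall; sleeve 3 stopped short, so I drew it off and put it in the detergent drawer. I never moved near enough to touch the bottle, the cup or the look-alikes, and the job was handed in at about 28 s.

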